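Unload a small kiln stack

TASK

Take the little kiln stack apart and put everything away: stand the round cup upright in the middle of the round banding wheel and the square dish upright in the middle of the square plaster bat, then lay the kiln shelf centred and lengthwise across the two battens of the shelf rest. Last, lift the two kiln props together in one grasp and lay them flat as a pair, close side by side, lengthwise in the shallow tray. Set each thing down gently without dropping it, and never tip the cup or the dish over.

Things in the scene. Friction and masses are not known exactly. Their poses are not given: they have to be found in the camera images.
- cup: Loose. Round biscuit-fired clay cup, open at the top, plain beige, at the start standing at one end of the kiln shelf. 48 mm high, outside diameter 48 mm at the foot growing to 60 mm at the rim, wall 4 mm, about 0.1 kg. Origin: centre of its underside; z up along its axis.
- dish: Loose. Square biscuit-fired clay dish, open at the top, plain beige, at the start standing at the other end of the kiln shelf from the cup (which end is which varies). 54 x 54 mm outside, 34 mm high, upright walls 5 mm thick, about 0.11 kg. Origin: centre of its underside; x and y square to its sides and z up; it stands square to the shelf within about 3 degrees.
- shelf: Loose. Narrow flat kiln shelf, a pale ceramic plate 64 mm (its x) x 150 mm (its y) x 12 mm thick, about 0.24 kg. At the start it lies crosswise on the two props (underside 35 mm above the bench), carrying the cup and the dish about 38 mm either side of its middle along its y. Origin: centre of its underside.
- prop_a: Loose. One of two alike kiln props: a square pale ceramic bar 110 mm long (its x) x 20 x 20 mm, about 0.09 kg. Origin: centre of its underside. At the start both lie parallel on the slab (undersides 15 mm above the bench), under the shelf and square to its length, their centre lines 42 mm apart (22 mm clear between them, 62 mm over both), ends showing about 23 mm beyond each long side of the shelf. They slide together when squeezed sideways at mid-length.
- prop_b: Loose. The other kiln prop, alike and interchangeable with the first: 110 mm (its x) x 20 x 20 mm, origin at the centre of its underside.
- slab: Fixed. Flat dark grey-brown fireclay slab on the bench, 130 mm (x) x 150 mm (y) x 15 mm thick, under the whole stack. Origin: centre of its underside. The props lie along its x, either side of its middle.
- wheel: Fixed, does not turn. Round metal banding wheel (potter's turntable): flat round head of diameter 120 mm whose top is 26 mm above the bench. Place of the cup. Origin: centre of its underside, on its axis.
- bat: Fixed. Square white plaster bat, 110 x 110 mm, 20 mm thick, top 20 mm above the bench. Place of the dish. Origin: centre of its underside.
- rest: Fixed. Shelf rest: brown board 80 mm (x) x 170 mm (y) x 6 mm with two pale wooden battens on it, each 80 mm along x, 20 mm wide, centred 50 mm either side of the middle along y; batten tops 20 mm above the bench. Place of the kiln shelf, which lies across both battens with its length along the rest's length (y). Origin: centre of its underside.
- tray: Fixed. Shallow dark wooden tray, 150 mm (x) x 110 mm (y) outside, walls and floor 5 mm thick (inside 140 x 100 mm), rim 14 mm above the bench, floor top 5 mm above the bench. Place of the two props, which lie along its length (x). Origin: centre of its underside.
Things that resemble listed ones, but are neither listed nor needed, are in the scene too. What is shaped like the cup but purple is not meant.

How it is judged (in metres and radians):
On the way, in this order (a step that is already met when the one before it is completed fails the run):
1. the cup stands on the wheel and the dish on the plaster bat (horizontal distance between cup and wheel below 0.015 m and z of cup in the frame of wheel between 0.022 and 0.03 m and horizontal distance between dish and bat below 0.015 m and z of dish in the frame of bat between 0.016 and 0.024 m), for 0.2 s.
2. the kiln shelf lies across the battens of its rest (horizontal distance between shelf and rest below 0.015 m and z of shelf in the frame of rest between 0.016 and 0.024 m and angle between the y axis of shelf and the y axis of rest, either way round below 0.2 rad), for 0.2 s.
3. both props are off the slab at the same time, side by side in one grasp (height (world z) of each of prop_a, prop_b above 0.03 m and distance between prop_a and prop_b below 0.05 m and angle between the x axis of prop_a and the x axis of prop_b, either way round below 0.3 rad), for 0.2 s.
At the end, for the whole second after the job is handed in: Cup on the wheel, dish on the plaster bat, shelf on both battens: each within 15 mm of the middle, shelf within 0.2 rad of lengthwise; both props flat on the tray floor, lengthwise within 0.3 rad, centres within 35 mm of each other; all level within 0.1 rad, released, at rest (all of step 1 and all of step 2 and z of prop_a in the frame of tray between 0.001 and 0.009 m and x of prop_a in the frame of tray between -0.018 and 0.018 m and y of prop_a in the frame of tray between -0.042 and 0.042 m and angle between the x axis of each of prop_a, prop_b and the x axis of tray, either way round below 0.3 rad and z of prop_b in the frame of tray between 0.001 and 0.009 m and x of prop_b in the frame of tray between -0.018 and 0.018 m and y of prop_b in the frame of tray between -0.042 and 0.042 m and horizontal distance between prop_a and prop_b below 0.035 m and angle between each of cup, dish, shelf, prop_a, prop_b's own z axis and vertical below 0.1 rad and linear speed of each of cup, dish, shelf, prop_a, prop_b below 0.02 m/s and angular speed of each of cup, dish, shelf, prop_a, prop_b below 0.2 rad/s); the robot touches nothing.
It fails at once if one of the five things is dropped (falls freely more than about 25 mm) ((linear speed of cup above 0.7 m/s and contact force between the fingers and cup below 0.05 N) or (linear speed of dish above 0.7 m/s and contact force between the fingers and dish below 0.05 N) or (linear speed of shelf above 0.7 m/s and contact force between the fingers and shelf below 0.05 N) or (linear speed of prop_a above 0.7 m/s and contact force between the fingers and prop_a below 0.05 N) or (linear speed of prop_b above 0.7 m/s and contact force between the fingers and prop_b below 0.05 N)).
It fails at once if the cup or the dish is tipped over (angle between any of cup, dish's own z axis and vertical above 0.6 rad).
It also fails if it takes over 122 s, if anything falls off the work surface, if the arm or the gripper's body presses on something with over 40 N, if the wrist force passes 120 N, or if a joint passes its speed limit or range.

ROBOT

A 6-joint arm with a two-finger parallel gripper is mounted at the origin on the work surface. World frame = base frame: x ahead of the robot, y to its left, z up, the work surface at z = 0. Lengths are in mm, angles in rad, forces in N, time in s.
With the tool pointing down it reaches from about 300 to 750 mm from the base axis. Payload 8.5 kg.
Tool frame: the origin (TCP) lies midway between the tips of the shut fingers; the grasp point (between the pads) lies 19 mm behind it; x points along the fingers, z is the direction in which the jaws open and shut, and the axes are right-handed (so a half turn about x gives the same grasp; the last joint's range is limited). The gripper opens to 88 mm and grips with 3 to 60 N. Pads are 18 mm wide; open, the fingers measure 123 mm over their backs; the gripper's body (75 mm by 187 mm) begins 45 mm behind the grasp point.
Start: joints at [-1.503, 0.381, 1.297, -0, 1.464, -0.215], TCP at [153.47, -528.136, 238.748] pointing down, gripper open.
Joint ranges: [-3.11, 3.11], [-0.89, 2.33], [0.22, 2.48], [-1.42, 4.56], [0.17, 2.85], [-2.88, 2.88]. Speed limits (rad/s): [2.39, 2.39, 3.14, 3.14, 3.14, 3.14].

INTERFACE

Orientations are given as a rotation vector (axis times angle).
In Python, from workcell import sensors, vision, ticket gives the robot as it stands.
- The arm moves only by the tool drive_tool, never from a script. Its argument "rows" is one flat list of numbers, 4 for each row, row after row: the shift along the tool's x, y, z in mm, then the turn about the tool's x in rad. A call has exactly 8 rows; each row is the pose to reach, as a shift and turn from the pose commanded when the call began, along the tool's axes at that moment; what a row does not reach only later rows make up. A row lasts 1/8 s, in which the tool goes at most 62.5 mm and 10.7 degrees, less where a joint would pass 70% of its speed; a pose out of reach is approached as far as the arm can. A call with a gripper value outside its range is refused whole. "hand" is the finger opening in mm, from 0 to 88.1, set as the call begins (left out, the last holds). The fingers move at their own pace and stop on an object; the grip force is fixed at half the most. Time passes only in rows, so rows that repeat a pose let the fingers close, or fill a call up. It gives the time, the measured TCP pose, the force and the opening at its end, in the units of the state.
- sensors.observe(): the state, without advancing time (a new reading comes with each control period).
- vision.grab_frame(name): name is "scene" or "top"; returns (picture, depth): 384x512x3 uint8, red, green, blue; 384x512 float32, mm along the optical axis (not along the pixel's ray), 0 where there is no reading.
- vision.get_calibration(name): a dict with "vfov" (degrees; the focal length in pixels is half the picture's height over the tangent of half this angle, whatever the lens; pixels are square), "cx", "cy" (the principal point, pixels), "T" (4x4, takes a point from camera to world coordinates). Camera axes: x right, y down, z forward; pixel columns grow to the right and rows downward; lengths in mm; the calibration is good to about 2 mm. A picture is of the moment at which its call begins. get_calibration takes no time and is no camera call.
- ticket.finish_job(): hands the job in, once; it reports no verdict.
The state is a dict: "time": time; "joint_positions": joint angles; "qd": joint speeds; "effort": joint torques, N m; "tcp_pos": TCP position; "tcp_rot": TCP orientation; "wrist_force": force on the tool from outside, world axes, zero at the start; "wrist_torque": the same for the moment, N m; "grip_width": finger opening in mm.
Only numpy, scipy, OpenCV 4.12 (cv2) and the standard library are available. Lean on these libraries where they do the work, as an engineer would, in place of code of your own. Each camera call takes 0.05 s, during which the arm holds its last target.

## Working session

There is one attempt and no reset: what is moved stays moved. The work goes in short steps, Python scripts to look and compute and a tool call to move; the robot and the scene stay as the last step left them, time stands still between calls to the robot, and variables do not carry over. Pictures are saved under pics/ and viewed, and the job is handed in when it is done.

Besides the shell and the picture viewer there is one more tool, called after ">>>" as a command line: name --argument value ..., lists and objects as JSON in quotes. drive_tool: Moves the arm, as the interface text tells. Its arguments: {"type":"object","properties":{"rows":{"type":"array","items":{"type":"number"}},"hand":{"type":"number"}},"required":["rows"]}

```bash
mkdir -p pics; ls
cat > h.py <<'E'
import numpy as np, cv2
from workcell import sensors, vision, ticket
from scipy.spatial.transform import Rotation as R
def cal(n):
    c=vision.get_calibration(n); f=192/np.tan(np.radians(c['vfov'])/2); return f,c['cx'],c['cy'],np.array(c['T'])
def ray(n,u,v,z):
    f,cx,cy,T=cal(n); d=T[:3,:3]@np.array([(u-cx)/f,(v-cy)/f,1]); o=T[:3,3]; return o+d*(z-o[2])/d[2]
def cloud(n,D):
    f,cx,cy,T=cal(n); v,u=np.indices(D.shape); P=np.stack([(u-cx)/f*D,(v-cy)/f*D,D],-1); P=P@T[:3,:3].T+T[:3,3]; P[D==0]=np.nan; return P
def proj(n,p):
    f,cx,cy,T=cal(n); q=T[:3,:3].T@(np.array(p)-T[:3,3]); return q[0]/q[2]*f+cx,q[1]/q[2]*f+cy
E
python3 - <<'E'
from h import *
for n in ['scene','top']:
    p,d=vision.grab_frame(n); cv2.imwrite(f'pics/{n}0.png',p[:,:,::-1]); np.savez(f'{n}0.npz',p=p,d=d)
    print(n,vision.get_calibration(n))
s=sensors.observe(); print(s); print(R.from_rotvec(s['tcp_rot']).as_matrix().round(3))
E
```

```text
pics
scene {'vfov': 55.11750597297133, 'cx': 256.3071186561999, 'cy': 197.87384471763696, 'T': array([[-2.71449245e-01,  5.37268765e-01, -7.98534646e-01,
         1.52946861e+03],
       [ 9.62246258e-01,  1.68684218e-01, -2.13606585e-01,
         2.82875601e+02],
       [ 1.99360463e-02, -8.26370322e-01, -5.62774063e-01,
         7.77450238e+02],
       [ 0.00000000e+00,  0.00000000e+00,  0.00000000e+00,
         1.00000000e+00]])}
top {'vfov': 51.2645450219655, 'cx': 252.64163620863815, 'cy': 190.22035815764315, 'T': array([[-1.87333297e-02, -9.95181362e-01,  9.62451028e-02,
         4.34843588e+02],
       [-9.99781953e-01,  1.77573216e-02, -1.09874634e-02,
         5.57116819e+00],
       [ 9.22546359e-03, -9.64299486e-02, -9.95297019e-01,
         1.14524733e+03],
       [ 0.00000000e+00,  0.00000000e+00,  0.00000000e+00,
         1.00000000e+00]])}
{'time': 0.1, 'joint_positions': array([-1.50325785e+00,  3.81104600e-01,  1.29813918e+00, -5.15927704e-06,
        1.46359445e+00, -2.15308056e-01]), 'qd': array([ 0.00104523, -0.00044692, -0.00239398,  0.00206212, -0.00065616,
        0.00071487]), 'effort': array([ 2.27561184e-03, -4.38655400e+01, -2.24913955e+01,  7.13569927e-02,
        3.42332362e-02, -7.24668052e-05]), 'tcp_pos': array([ 153.47492373, -527.89764296,  238.22785537]), 'tcp_rot': array([ 0.99925648,  1.33066684, -0.99769315]), 'wrist_force': array([ 0.22214407, -0.65690118,  0.26008175]), 'wrist_torque': array([-0.00686294, -0.01206012,  0.04806481]), 'grip_width': 88.02247667349457}
[[-0.     0.96   0.279]
 [ 0.001  0.279 -0.96 ]
 [-1.     0.    -0.001]]
```

View pics/top0.png

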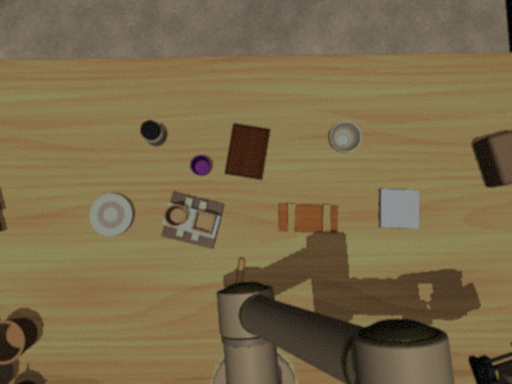

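View pics/scene0.png

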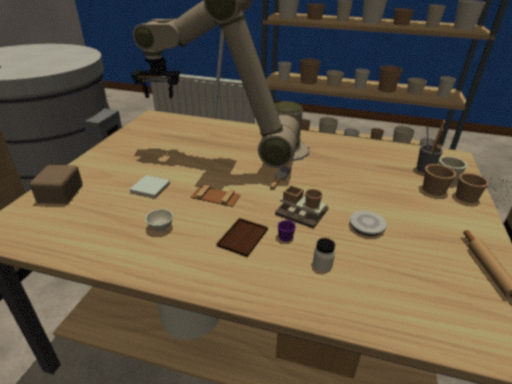

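Run:
```python
from h import *
a=np.load('top0.npz');p=a['p'];d=a['d']
c=cv2.resize(p[110:260,80:280],None,fx=4,fy=4,interpolation=cv2.INTER_CUBIC);cv2.imwrite('pics/c1.png',c[:,:,::-1])
c=cv2.resize(p[110:260,260:440],None,fx=4,fy=4,interpolation=cv2.INTER_CUBIC);cv2.imwrite('pics/c2.png',c[:,:,::-1])
P=cloud('top',d)
for n,u,v in [('bench',270,100),('wheel',112,214),('wheel',95,214),('cupfl',177,215),('dishfl',205,222),('bat',400,208),('tray',247,150),('batten',327,218),('board',305,215),('slab',167,235),('bowl',345,137),('shelf',192,219)]: print(n,P[v,u].round(1),p[v,u])
# height mask of stack
import sys
f=P[180:260,150:235]
z=f[...,2]
for lo,hi in [(10,22),(30,40),(42,52),(52,70),(76,90),(90,110)]:
    m=(z>lo)&(z<hi); print(lo,hi,m.sum(), f[m].mean(0) if m.sum() else '')
```

```text
bench [nan nan nan] [139 115  77]
wheel [483.5 385.7  27.4] [138 143 128]
wheel [484.4 433.2  26.2] [138 140 127]
cupfl [476.3 200.3  54.5] [141 115  79]
dishfl [456.1 125.2  48.1] [141 116  86]
bat [ 486.  -423.2   16.3] [141 144 146]
tray [662.7   7.1   2.4] [66 38 21]
batten [ 461.6 -215.3   15.4] [140 120  76]
board [ 471.5 -154.7    5.9] [129  79  40]
slab [422.3 236.6   8.9] [93 81 67]
bowl [ 696.6 -279.3    1.1] [143 146 139]
shelf [465.  160.8  46.4] [135 140 127]
10 22 911 [463.31108963 162.70695631  13.90232944]
30 40 238 [470.37355978 162.25077459  33.81933109]
42 52 717 [457.89231091 156.86122378  47.34565401]
52 70 217 [467.23810808 174.58283758  56.51639616]
76 90 195 [461.84445778 151.30730996  80.62572298]
90 110 99 [473.01091968 200.36002049  93.56424893]
```

View pics/c1.png

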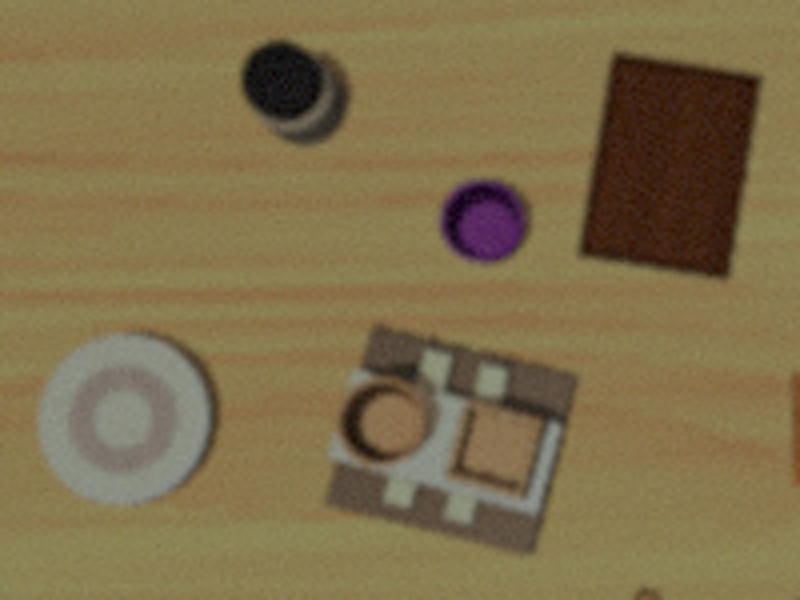

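View pics/c2.png

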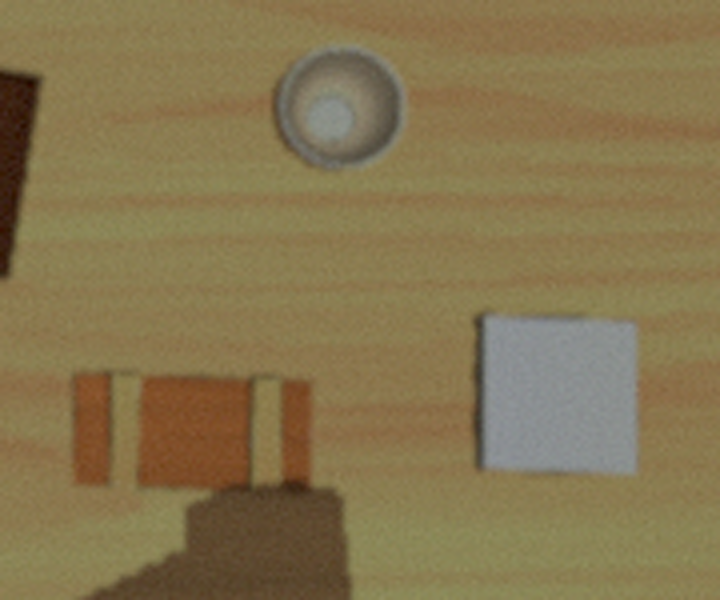

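```bash
cat > m.py <<'E'
from h import *
def blob(mask,box,k=0):
    u0,v0,u1,v1=box; m=np.zeros_like(mask,np.uint8); m[v0:v1,u0:u1]=mask[v0:v1,u0:u1]
    n,l,s,c=cv2.connectedComponentsWithStats(m); i=1+np.argmax(s[1:,4]); return (l==i).astype(np.uint8)
def rectW(m,z,n='top'):
    c=max(cv2.findContours(m,cv2.RETR_EXTERNAL,cv2.CHAIN_APPROX_NONE)[0],key=cv2.contourArea)[:,0]
    W=np.array([ray(n,u,v,z)[:2] for u,v in c],np.float32); r=cv2.minAreaRect(W); return r
E
python3 - <<'E'
from m import *
a=np.load('top0.npz');p=a['p'].astype(int);r,g,b=p[...,0],p[...,1],p[...,2]
hsv=cv2.cvtColor(a['p'],cv2.COLOR_RGB2HSV).astype(int)
sat=hsv[...,1]; val=hsv[...,2]
vis=a['p'].copy()
def show(n,m,z):
    q=rectW(m,z); print(n,m.sum(),'c',np.round(q[0],1),'size',np.round(q[1],1),'ang',round(q[2],1))
    vis[cv2.morphologyEx(m,cv2.MORPH_GRADIENT,np.ones((3,3),np.uint8))>0]=(0,255,0)
show('wheel',blob((sat<50)&(val>90),(80,185,140,245)),26)
show('bat',blob((sat<50)&(val>90),(370,180,430,235)),20)
show('tray',blob((val<85)&(sat>130),(220,115,280,185)),14)
show('rest',blob((r-b>50)&(r-g>28)&(val>60),(270,195,345,240)),6)
show('slab',blob((sat<90)&(val<115)|((sat<70)),(155,185,230,250)),15)
show('shelf',blob((sat<40)&(val>100),(155,185,230,250)),47)
E
```

```text
wheel 1443 c [482.5 389. ] size [117.3 114.1] ang 89.0
bat 1472 c [ 485.8 -419.2] size [107.1 109.7] ang 86.6
tray 1857 c [658.4   6.7] size [106.9 148.2] ang 79.4
rest 761 c [ 463.5 -162.4] size [79.2 78.8] ang 85.6
slab 1537 c [464.5 167.6] size [157.  127.4] ang 75.3
shelf 371 c [447.8 145.6] size [105.   80.9] ang 73.1
```

Run:
```python
from m import *
a=np.load('top0.npz');P=a['p'];p=P.astype(int);r,g,b=p[...,0],p[...,1],p[...,2]
c=cv2.resize(P[185:253,155:231],None,fx=10,fy=8.5 and 10,interpolation=cv2.INTER_CUBIC)[:600];cv2.imwrite('pics/st.png',c[:,:,::-1])
cv2.imwrite('pics/rb.png',cv2.resize(np.clip((r-b)*4,0,255).astype(np.uint8)[185:245,155:231],None,fx=10,fy=10,interpolation=cv2.INTER_NEAREST))
cv2.imwrite('pics/rest.png',cv2.resize(P[195:240,270:345],None,fx=10,fy=10,interpolation=cv2.INTER_CUBIC)[:,:,::-1])
```

```text
(no output)
```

View pics/st.png

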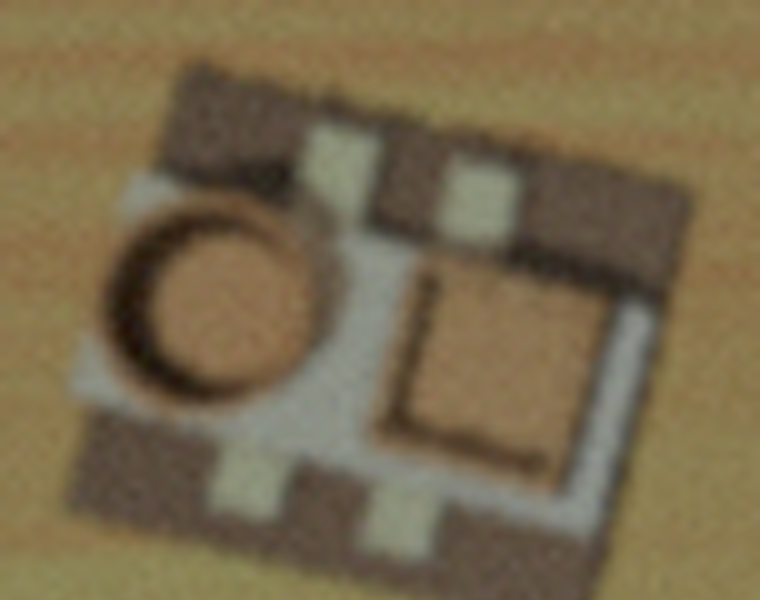

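View pics/rb.png

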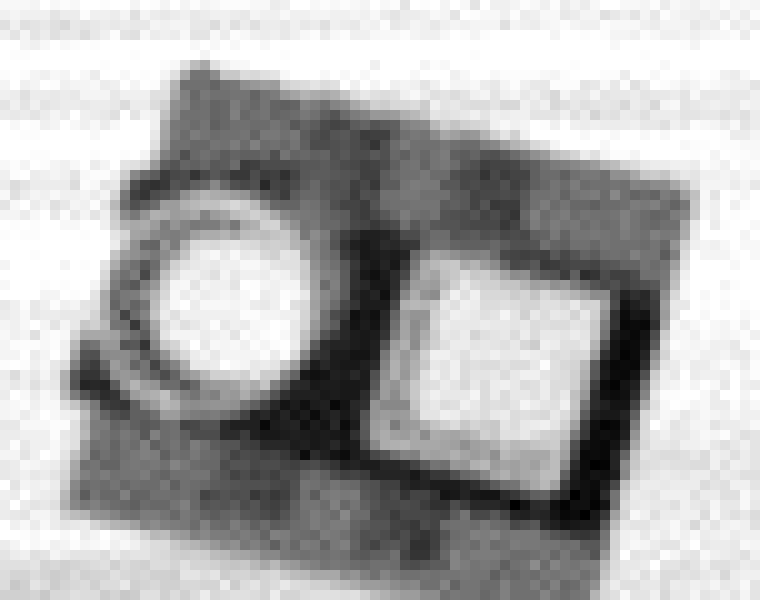

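View pics/rest.png

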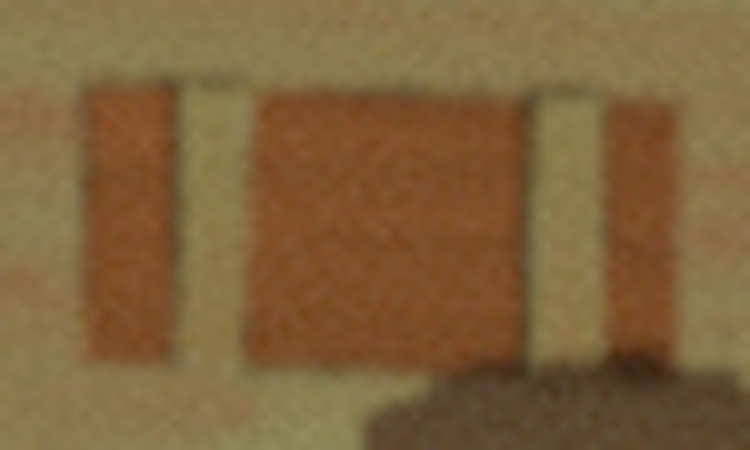

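Run:
```python
from m import *
def q(name,pts,off,z):
    W=np.array([ray('top',off[0]+x/10-.45,off[1]+y/10-.45,z)[:2] for x,y in pts])
    r=cv2.minAreaRect(W.astype(np.float32))
    e=np.diff(np.vstack([W,W[:1]]),axis=0)
    print(name,W.mean(0).round(1),'sides',np.linalg.norm(e,axis=1).round(1),'angs',np.degrees(np.arctan2(e[:,1],e[:,0])).round(1))
o=(155,185)
q('cup',[(103,300),(215,185),(331,300),(217,413)],o,95)
q('dish',[(418,248),(612,290),(560,495),(365,440)],o,81)
q('shelf',[(130,170),(660,295),(600,538),(70,398)],o,47)
q('slabtopedge',[(188,65),(692,188)],o,15)
q('propL top',[(310,125),(380,135),(280,518),(210,510)],o,35)
q('propR top',[(452,160),(522,172),(435,560),(360,548)],o,35)
o=(270,195)
q('rest',[(85,82),(678,100),(673,372),(86,361)],o,6)
q('battL',[(180,87),(250,87),(242,365),(175,365)],o,20)
q('battR',[(533,95),(605,98)],o,20)
o=(80,110)
```

```text
cup [476.2 195.2] sides [41.6 43.1 41.5 42.3] angs [ -44.7 -135.4  134.1   44.8]
dish [457.2 125.7] sides [52.8 55.7 53.6 52.5] angs [-103.2  165.2   73.3  -15.8]
shelf [463.5 163.4] sides [149.6  68.  149.8  64.2] angs [-104.3  165.5   74.2  -14.7]
slabtopedge [527.  146.6] sides [147.1 147.1] angs [-104.8   75.2]
propL top [472.1 184.3] sides [ 19.7 108.9  19.4 109.4] angs [-99.2 165.1  82.4 -14.7]
propR top [460.9 143.7] sides [ 19.7 109.3  20.9 109.6] angs [-100.8  166.9   79.9  -13.7]
rest [ 464.6 -162. ] sides [169.5  77.3 166.7  79.2] angs [-92.8 176.7  87.9  -1.2]
battL [ 465.9 -112.4] sides [19.8 78.  18.8 78. ] angs [-91.  176.7  88.9  -2.6]
battR [ 500.3 -214.3] sides [20.3 20.3] angs [-93.4  86.6]
```

```bash
cat > go.py <<'E'
import sys
from h import *
# usage: go.py x y z yawdeg   -> tool-frame shift and turn
def shift(tgt,yaw,s=None):
    s=s or sensors.observe(); M=R.from_rotvec(s['tcp_rot']).as_matrix(); d=M.T@(np.array(tgt)-s['tcp_pos'])
    y0=np.degrees(np.arctan2(M[1,2],M[0,2])); dy=(yaw-y0+180)%360-180
    return d.round(1),round(np.radians(-dy),4)
if __name__=='__main__':
    s=sensors.observe(); a=list(map(float,sys.argv[1:]))
    print(s['time'],s['tcp_pos'].round(1),s['wrist_force'].round(1),round(s['grip_width'],1),'q',s['joint_positions'].round(2))
    for i in range(0,len(a),4): print(shift(a[i:i+3],a[i+3],s))
E
python3 go.py 475 -150 200 -45 475 197 170 -15
python3 - <<'E'
from h import *
a=np.load('top0.npz');P=cloud('top',a['d'])
f=P[200:232,160:191]; z=f[...,2]; m=(z>86)&(z<104)
for nm,box,lo,hi in [('cup',(160,200,191,232),86,104),('dish',(190,207,218,237),74,88)]:
    f=P[box[1]:box[3],box[0]:box[2]];m=(f[...,2]>lo)&(f[...,2]<hi); q=f[m][:,:2]; print(nm,m.sum(),q.min(0),q.max(0),cv2.minAreaRect(q.astype(np.float32)),cv2.minEnclosingCircle(q.astype(np.float32)))
a=np.load('scene0.npz'); cv2.imwrite('pics/sc.png',cv2.resize(a['p'][170:240,265:345],None,fx=8,fy=8,interpolation=cv2.INTER_CUBIC)[:,:,::-1])
for n,p in [('cup',(475,197,95)),('dish',(456,126,81)),('cupfoot',(475,197,47))]: u,v=proj('scene',p);print(n,(u-265+.45)*8,(v-170+.45)*8)
E
```

```text
0.1 [ 153.5 -527.9  238.2] [ 0.2 -0.7  0.3] 88.0 q [-1.5   0.38  1.3  -0.    1.46 -0.22]
(array([  38.7,  414.2, -273.1]), np.float64(-0.5026))
(array([  69.1,  511. , -606.3]), np.float64(-1.0261))
cup 121 [446.07222807 170.78619141] [501.37628824 228.08928322] ((473.76708984375, 199.49171447753906), (57.26386642456055, 55.07850646972656), 88.8905258178711) ((474.0823974609375, 199.57241821289062), 29.461082458496094)
dish 148 [423.5315944   94.93230941] [487.67501395 159.0989268 ] ((455.08526611328125, 127.49342346191406), (54.19663619995117, 53.62630844116211), 74.15641784667969) ((455.6033020019531, 127.24456787109375), 36.777645111083984)
cup 383.42137859014576 186.23628930253662
dish 224.45694364653045 163.07971860372422
cupfoot 371.65904370117516 278.9150890806708
```

View pics/sc.png

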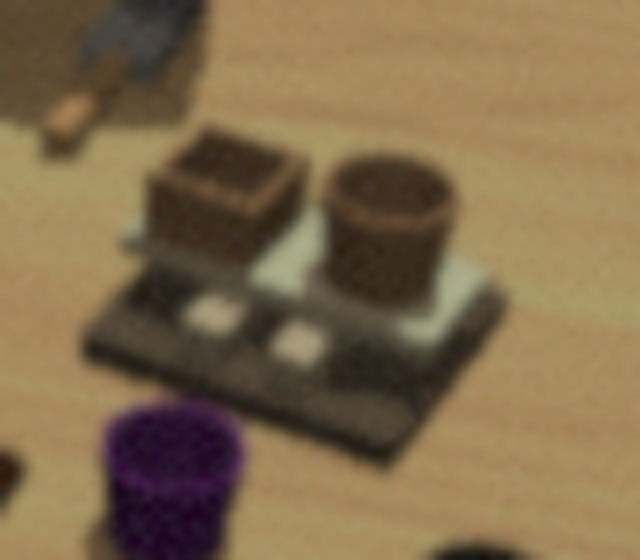

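The top picture shows the beige cup at (176,215) and the dish at (205,222) on the shelf. The purple decoy cup is at (201,165), the round wheel at (112,214) (about 118 mm across), the bat at (400,208), the rest at (308,218) and the tray at (247,151). The bowl at (345,137) and the jar at (152,132) are not needed. The enlarged crops confirm the beige cup, which stands on the shelf.

>>> drive_tool --rows '[5,52,-34,-0.06,10,104,-68,-0.12,15,156,-102,-0.18,20,208,-136,-0.25,25,260,-170,-0.31,30,311,-205,-0.38,34,363,-239,-0.44,39,414,-273,-0.503]' --hand 88

```text
time: 1.1
tcp_pos: [475.9, -148.6, 199.5]
tcp_rot: [0.612, 1.483, -0.612]
wrist_force: [0.2, -1.0, -0.1]
grip_width: 87.8
```

```bash
python3 go.py 474 199 150 -15
```

```text
1.1 [ 475.9 -148.6  199.5] [ 0.2 -1.  -0.1] 87.8 q [-0.54  0.33  1.5  -0.    1.31  0.24]
(array([  49.5,  245.1, -246.5]), np.float64(-0.5211))
```

>>> drive_tool --rows '[6,35,-35,-0.07,12,70,-70,-0.15,20,105,-105,-0.22,28,140,-140,-0.3,36,175,-176,-0.37,42,210,-211,-0.45,49,245,-246,-0.521,49,245,-246,-0.521]'

```text
time: 2.1
tcp_pos: [473.1, 199.2, 149.9]
tcp_rot: [0.203, 1.563, -0.204]
wrist_force: [0.4, -0.6, -0.2]
grip_width: 88.1
```

```bash
python3 go.py 474 199 58 -15
python3 - <<'E'
from h import *
p,d=vision.grab_frame('scene'); cv2.imwrite('pics/s1.png',cv2.resize(p[100:250,230:430],None,fx=4,fy=4)[:,:,::-1])
E
```

```text
2.1 [473.1 199.2 149.9] [ 0.4 -0.6 -0.2] 88.1 q [0.17 0.4  1.54 0.   1.2  0.43]
(array([91.9,  0.1,  1. ]), np.float64(0.0025))
```

View pics/s1.png

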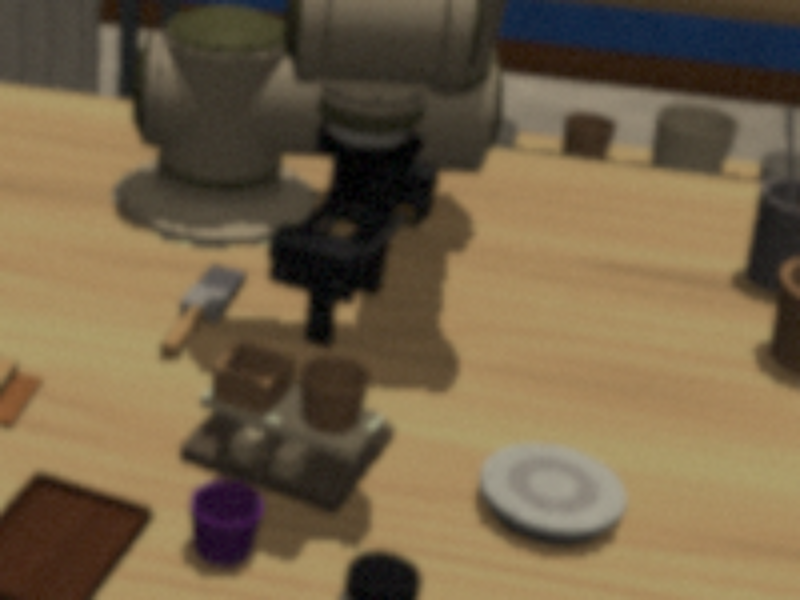

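Fingers hang above the cup (crop ~ (330,340)) with the jaws along the shelf's x, clear of the dish. Descending.

>>> drive_tool --rows '[20,0,0.5,0,40,0,1,0,55,0,1,0,70,0,1,0,80,0,1,0,87,0,1,0,91,0,1,0,92,0,1,0]'

```text
time: 3.15
tcp_pos: [475.0, 196.4, 58.8]
tcp_rot: [0.207, 1.561, -0.207]
wrist_force: [0.5, 0.1, 0.3]
grip_width: 88.4
```

>>> drive_tool --rows '[0,0,0,0,0,0,0,0,0,0,0,0,0,0,0,0,0,0,0,0,0,0,0,0,0,0,0,0,0,0,0,0]' --hand 30

```text
time: 4.15
tcp_pos: [475.0, 196.5, 58.8]
tcp_rot: [0.207, 1.561, -0.207]
wrist_force: [-1.0, 0.9, 1.5]
grip_width: 54.9
```

>>> drive_tool --rows '[-3,0,0,0,-10,0,0,0,-20,0,0,0,-32,0,0,0,-45,0,0,0,-55,0,0,0,-60,0,0,0,-60,0,0,0]'

```text
time: 5.15
tcp_pos: [475.0, 196.5, 119.0]
tcp_rot: [0.207, 1.56, -0.207]
wrist_force: [0.3, 0.0, -1.2]
grip_width: 54.6
```

```bash
python3 go.py 482.5 388 115 -15  482.5 388 38 -15
python3 - <<'E'
from h import *
for n in ['top','scene']:
  p,d=vision.grab_frame(n); cv2.imwrite(f'pics/{n}2.png',p[:,:,::-1][100:250,80:280] if n=='top' else p[130:250,260:420,::-1])
cv2.imwrite('pics/2.png',np.hstack([cv2.resize(cv2.imread('pics/top2.png'),(400,300)),cv2.resize(cv2.imread('pics/scene2.png'),(400,300))]))
E
```

```text
5.15 [475.  196.5 119. ] [ 0.3  0.  -1.2] 54.6 q [ 0.16  0.44  1.58 -0.    1.12  0.43]
(array([  4. , 186.8, -42.7]), np.float64(-0.0021))
(array([ 81. , 186.8, -42.8]), np.float64(-0.0021))
```

View pics/2.png

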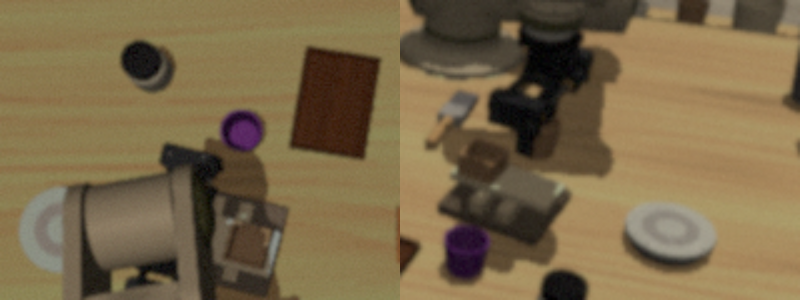

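The shelf now carries only the dish (right panel, (480,165)). The cup is in the jaws, at 54.6 mm opening.

>>> drive_tool --rows '[0,15,-3,0,1,45,-10,0,2,80,-18,0,3,115,-26,0,4,150,-34,0,4,175,-40,0,4,187,-43,0,4,187,-43,0]'

```text
time: 6.25
tcp_pos: [481.9, 388.7, 114.3]
tcp_rot: [0.206, 1.561, -0.207]
wrist_force: [0.3, -0.8, -0.5]
grip_width: 54.7
```

```bash
python3 go.py 482.5 388 38 -15
```

```text
6.25 [481.9 388.7 114.3] [ 0.3 -0.8 -0.5] 54.7 q [ 0.49  0.61  1.28 -0.    1.26  0.75]
(array([76.3, -0.5,  0.8]), np.float64(-0.0012))
```

>>> drive_tool --rows '[10,0,0,0,25,0,0,0,42,0,0,0,56,0,0,0,65,0,0,0,70,0,0,0,73,0,0,0,75,0,0,0]'

```text
time: 7.25
tcp_pos: [482.4, 388.3, 39.9]
tcp_rot: [0.207, 1.56, -0.207]
wrist_force: [0.2, 0.3, -0.5]
grip_width: 55.1
```

>>> drive_tool --rows '[0.3,0,0,0,0.6,0,0,0,0.9,0,0,0,1.2,0,0,0,1.2,0,0,0,1.2,0,0,0,1.2,0,0,0,1.2,0,0,0]'

```text
time: 8.25
tcp_pos: [482.3, 388.2, 38.6]
tcp_rot: [0.207, 1.561, -0.207]
wrist_force: [-0.1, 0.4, -0.8]
grip_width: 54.9
```

>>> drive_tool --rows '[0.5,0,0,0,1.0,0,0,0,1.5,0,0,0,1.5,0,0,0,1.5,0,0,0,1.5,0,0,0,1.5,0,0,0,1.5,0,0,0]'

```text
time: 9.25
tcp_pos: [482.3, 388.2, 37.8]
tcp_rot: [0.207, 1.56, -0.207]
wrist_force: [-2.4, -2.0, 6.5]
grip_width: 55.0
```

Contact (6.5 N). Release and rise.

>>> drive_tool --rows '[0,0,0,0,0,0,0,0,0,0,0,0,0,0,0,0,0,0,0,0,0,0,0,0,0,0,0,0,0,0,0,0]' --hand 86

```text
time: 10.25
tcp_pos: [482.3, 388.2, 37.1]
tcp_rot: [0.207, 1.561, -0.207]
wrist_force: [0.4, -0.2, 0.1]
grip_width: 85.7
```

>>> drive_tool --rows '[-10,0,0,0,-25,0,0,0,-45,0,0,0,-70,0,0,0,-90,0,0,0,-105,0,0,0,-110,0,0,0,-110,0,0,0]'

```text
time: 11.25
tcp_pos: [482.2, 388.2, 147.1]
tcp_rot: [0.207, 1.561, -0.207]
wrist_force: [-0.5, 0.1, 0.5]
grip_width: 85.8
```

```bash
python3 go.py 455 127.5 120 -15.5
```

```text
11.25 [482.2 388.2 147.1] [-0.5  0.1  0.5] 85.8 q [ 0.49  0.57  1.24 -0.    1.33  0.75]
(array([  27.1, -258.7,   41.8]), np.float64(0.0065))
```

>>> drive_tool --rows '[0,-30,5,0,0,-70,12,0,4,-110,18,0,8,-155,25,0,14,-195,32,0,20,-230,38,0.006,26,-258,42,0.006,27,-259,42,0.006]' --hand 80

```text
time: 12.25
tcp_pos: [454.8, 126.1, 119.3]
tcp_rot: [0.214, 1.562, -0.214]
wrist_force: [0.4, 0.3, -0.1]
grip_width: 79.9
```

```bash
python3 go.py 455 127.5 51 -15.5
python3 - <<'E'
from h import *
for n in ['top','scene']:
  p,d=vision.grab_frame(n); cv2.imwrite(f'pics/{n}3.png',p[:,:,::-1][100:250,80:280] if n=='top' else p[130:250,260:420,::-1]); np.savez(n+'3.npz',p=p,d=d)
cv2.imwrite('pics/3.png',np.hstack([cv2.resize(cv2.imread('pics/top3.png'),(400,300)),cv2.resize(cv2.imread('pics/scene3.png'),(400,300))]))
d=np.load('top3.npz')['d'];P=cloud('top',d);m=np.zeros(d.shape,bool);m[190:240,90:140]=1
m&=(P[...,2]>66)&(P[...,2]<82); q=P[m][:,:2].astype(np.float32);print(len(q),cv2.minEnclosingCircle(q) if len(q) else 0)
E
```

```text
12.25 [454.8 126.1 119.3] [ 0.4  0.3 -0.1] 79.9 q [ 0.02  0.38  1.69 -0.    1.07  0.29]
(array([68.3,  1.5, -0. ]), np.float64(-0.0021))
124 ((482.3600158691406, 390.81292724609375), 29.792991638183594)
```

View pics/3.png

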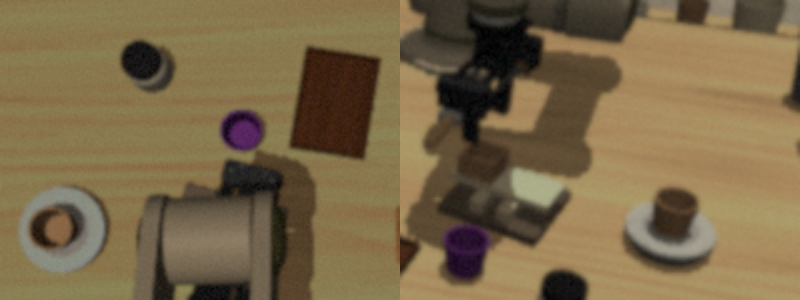

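The cup stands upright on the wheel (top panel (55,228)). Its rim centre measures (482.4, 390.8) against (482.5, 389) for the wheel. Now the dish.

>>> drive_tool --rows '[12,0,0,0,26,1,0,0,40,1.5,0,0,52,1.5,0,0,60,1.5,0,0,65,1.5,0,0,68,1.5,0,0,68,1.5,0,0]'

```text
time: 13.35
tcp_pos: [455.7, 128.7, 52.1]
tcp_rot: [0.212, 1.56, -0.212]
wrist_force: [-0.2, -0.1, 1.2]
grip_width: 80.2
```

>>> drive_tool --rows '[0,0,0,0,0,0,0,0,0,0,0,0,0,0,0,0,0,0,0,0,0,0,0,0,0,0,0,0,0,0,0,0]' --hand 30

```text
time: 14.35
tcp_pos: [455.7, 128.7, 52.2]
tcp_rot: [0.212, 1.56, -0.212]
wrist_force: [-0.5, -0.4, 3.9]
grip_width: 53.6
```

>>> drive_tool --rows '[-3,0,0,0,-10,0,0,0,-22,0,0,0,-38,0,0,0,-55,0,0,0,-70,0,0,0,-78,0,0,0,-80,0,0,0]'

```text
time: 15.35
tcp_pos: [455.6, 128.7, 132.6]
tcp_rot: [0.212, 1.56, -0.212]
wrist_force: [-0.2, 0.2, -1.3]
grip_width: 53.9
```

```bash
python3 go.py 485 -130 130 -10 485.8 -419 130 -2
python3 - <<'E'
from h import *
for n in ['top','scene']:
  p,d=vision.grab_frame(n); cv2.imwrite(f'pics/{n}4.png',p[:,:,::-1][100:250,80:280] if n=='top' else p[130:250,220:380,::-1]); np.savez(n+'4.npz',p=p,d=d)
cv2.imwrite('pics/4.png',np.hstack([cv2.resize(cv2.imread('pics/top4.png'),(400,300)),cv2.resize(cv2.imread('pics/scene4.png'),(400,300))]))
E
```

```text
15.35 [455.6 128.7 132.6] [-0.2  0.2 -1.3] 53.9 q [0.02 0.36 1.67 0.   1.1  0.29]
(array([   2.6, -241.5,   97.3]), np.float64(-0.0954))
(array([   2.5, -519.8,  175.1]), np.float64(-0.235))
```

View pics/4.png

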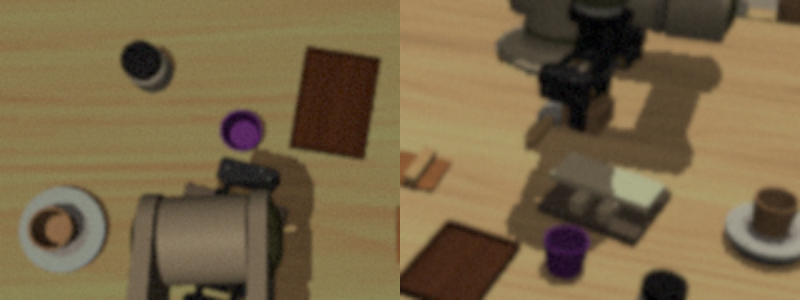

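The dish is in the jaws (right panel (590,110)) and the shelf is empty and still in place. Carrying the dish to the bat.

>>> drive_tool --rows '[0,-15,5,-0.01,0,-45,15,-0.02,0,-80,27,-0.04,0,-115,39,-0.05,0,-150,51,-0.07,0,-185,62,-0.08,0,-220,74,-0.1,0,-260,88,-0.115]'

```text
time: 16.45
tcp_pos: [470.8, -146.4, 131.5]
tcp_rot: [0.122, 1.569, -0.121]
wrist_force: [-0.6, 0.9, -1.4]
grip_width: 54.1
```

```bash
python3 go.py 485.8 -419 130 -2
```

```text
16.45 [ 470.8 -146.4  131.5] [-0.6  0.9 -1.4] 54.1 q [-0.54  0.4   1.62  0.    1.13 -0.39]
(array([   1.3, -267.1,   56.7]), np.float64(-0.1193))
```

>>> drive_tool --rows '[0,-40,8,-0.02,0,-80,17,-0.04,0,-120,25,-0.06,0,-160,34,-0.08,0,-200,42,-0.1,1,-235,50,-0.115,1,-260,55,-0.119,1,-267,57,-0.119]'

```text
time: 17.45
tcp_pos: [485.7, -418.9, 129.9]
tcp_rot: [0.03, 1.572, -0.028]
wrist_force: [0.2, -0.2, -1.8]
grip_width: 53.8
```

```bash
python3 go.py 485.8 -419.5 26 -2
```

```text
17.45 [ 485.7 -418.9  129.9] [ 0.2 -0.2 -1.8] 53.8 q [-0.9   0.63  1.19 -0.    1.33 -0.86]
(array([103.9,  -0.7,   0.2]), np.float64(-0.0025))
```

>>> drive_tool --rows '[15,0,0,0,35,0,0,0,55,0,0,0,74,0,0,0,88,0,0,0,97,0,0,0,101,0,0,0,103,0,0,0]'

```text
time: 18.45
tcp_pos: [486.3, -418.0, 28.2]
tcp_rot: [0.028, 1.57, -0.029]
wrist_force: [-0.3, 0.6, -1.0]
grip_width: 53.7
```

>>> drive_tool --rows '[0.3,0,0,0,0.6,0,0,0,0.9,0,0,0,1.2,0,0,0,1.5,0,0,0,1.5,0,0,0,1.5,0,0,0,1.5,0,0,0]'

```text
time: 19.45
tcp_pos: [486.2, -418.0, 26.6]
tcp_rot: [0.028, 1.571, -0.028]
wrist_force: [0.5, -0.4, -1.5]
grip_width: 54.0
```

>>> drive_tool --rows '[0.3,0,0,0,0.6,0,0,0,0.9,0,0,0,1.2,0,0,0,1.5,0,0,0,1.5,0,0,0,1.5,0,0,0,1.5,0,0,0]'

```text
time: 20.45
tcp_pos: [486.2, -418.0, 25.2]
tcp_rot: [0.028, 1.571, -0.028]
wrist_force: [-1.1, 1.2, 2.8]
grip_width: 53.5
```

>>> drive_tool --rows '[0.2,0,0,0,0.4,0,0,0,0.4,0,0,0,0.4,0,0,0,0.4,0,0,0,0.4,0,0,0,0.4,0,0,0,0.4,0,0,0]' --hand 84

```text
time: 21.45
tcp_pos: [486.2, -418.0, 24.6]
tcp_rot: [0.028, 1.571, -0.028]
wrist_force: [0.2, 0.2, -0.8]
grip_width: 83.9
```

>>> drive_tool --rows '[-10,0,0,0,-25,0,0,0,-45,0,0,0,-70,0,0,0,-90,0,0,0,-105,0,0,0,-110,0,0,0,-110,0,0,0]'

```text
time: 22.45
tcp_pos: [486.1, -417.9, 134.6]
tcp_rot: [0.028, 1.571, -0.028]
wrist_force: [0.4, 0.4, -0.2]
grip_width: 84.3
```

```bash
python3 go.py 470 -120 130 -12
python3 - <<'E'
from h import *
for n in ['scene']:
  p,d=vision.grab_frame(n); cv2.imwrite('pics/5.png',cv2.resize(p[100:250,100:300],(800,600))[:,:,::-1])
E
```

```text
22.45 [ 486.1 -417.9  134.6] [ 0.4  0.4 -0.2] 84.3 q [-0.89  0.62  1.18  0.    1.34 -0.86]
(array([  4.6, 297.2, -26.8]), np.float64(0.1734))
```

View pics/5.png

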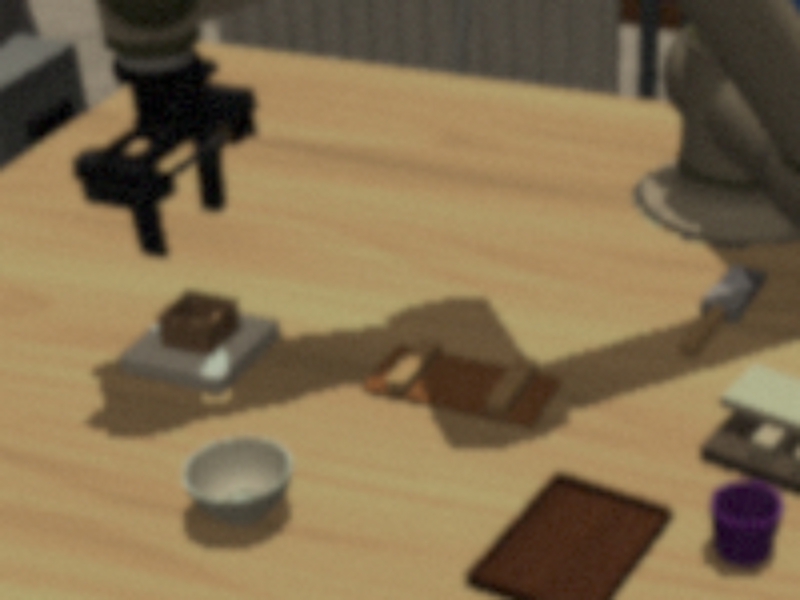

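The dish stands on the bat (crop (200,322)). I measure the bare shelf and the dish from the top camera before going back.

Run:
```python
from m import *
p,d=vision.grab_frame('top'); np.savez('top5.npz',p=p,d=d)
hsv=cv2.cvtColor(p,cv2.COLOR_RGB2HSV).astype(int);sat,val=hsv[...,1],hsv[...,2]
cv2.imwrite('pics/6.png',np.vstack([cv2.resize(p[185:253,155:231],(760,300))[:,:,::-1],cv2.resize(p[180:240,270:440],(760,300))[:,:,::-1]]))
m=blob((sat<50)&(val>105),(155,185,230,250)); q=rectW(m,47);print('shelf',m.sum(),np.round(q[0],1),np.round(q[1],1),q[2])
P=cloud('top',d)
for nm,(a,b,c,e),lo,hi in [('shelf',(155,185,230,250),41,54),('props',(155,185,230,250),29,40),('slab',(155,185,230,250),9,22),('dish',(370,180,430,240),48,62),('bat',(370,180,430,240),13,30),('battens+',(270,190,345,245),14,30)]:
    f=P[b:e,a:c]; k=(f[...,2]>lo)&(f[...,2]<hi)
    k=cv2.morphologyEx(k.astype(np.uint8),cv2.MORPH_OPEN,np.ones((2,2),np.uint8))>0
    q=f[k][:,:2].astype(np.float32); r=cv2.minAreaRect(q); print(nm,k.sum(),np.round(r[0],1),np.round(r[1],1),round(r[2],1),np.nanmedian(f[k][:,2]))
```

```text
shelf 1528 [466.8 162.3] [149.2 110.4] 72.37543487548828
shelf 1257 [460.4 167.7] [154.7  64.9] 74.1 45.49885912385582
props 235 [463.  163.9] [ 57.1 111.4] 73.3 32.90801170389432
slab 930 [460.1 162.1] [146.2 131.3] 74.8 13.706235396112788
dish 80 [ 481.1 -361.2] [ 52.6 169.4] 3.2 50.72347985314809
bat 880 [ 484.5 -372.1] [196.6 107.7] 88.5 19.29042141887362
battens+ 263 [ 470.7 -136.9] [ 62.5 184.1] 23.7 18.421732493759123
```

View pics/6.png

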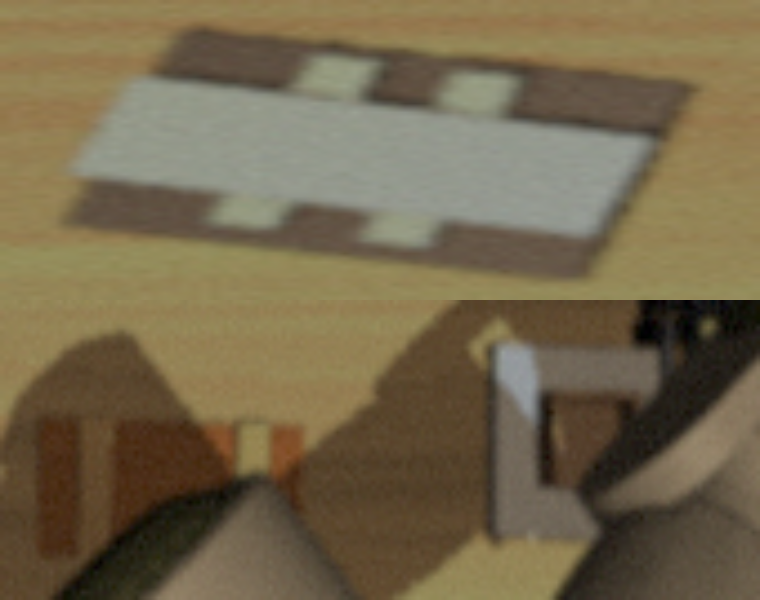

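>>> drive_tool --rows '[0,37,-3,0.02,0,75,-7,0.04,0,112,-10,0.06,0,150,-13,0.08,0,187,-17,0.11,0,225,-20,0.13,2,262,-24,0.15,4,297,-27,0.173]' --hand 80

```text
time: 23.55
tcp_pos: [469.4, -118.9, 130.1]
tcp_rot: [0.165, 1.565, -0.164]
wrist_force: [0.6, -0.1, -0.7]
grip_width: 80.2
```

```bash
python3 go.py 463.8 163.5 90 -15.5
```

```text
23.55 [ 469.4 -118.9  130.1] [ 0.6 -0.1 -0.7] 80.2 q [-0.49  0.38  1.65  0.    1.11 -0.28]
(array([ 40.3, 275. , -64.3]), np.float64(0.0608))
```

>>> drive_tool --rows '[0,40,-9,0.01,0,80,-18,0.02,4,120,-28,0.03,10,160,-37,0.04,18,200,-47,0.05,28,240,-56,0.06,36,268,-62,0.061,40,275,-64,0.061]' --hand 86

```text
time: 24.55
tcp_pos: [463.8, 163.2, 89.8]
tcp_rot: [0.21, 1.562, -0.211]
wrist_force: [0.9, -0.5, 0.3]
grip_width: 86.1
```

```bash
python3 go.py 463.8 163.5 37 -15.5;  python3 - <<'E'
from h import *
p,d=vision.grab_frame('scene'); cv2.imwrite('pics/7.png',cv2.resize(p[140:230,240:360],(800,600),interpolation=cv2.INTER_CUBIC)[:,:,::-1])
E
```

```text
24.55 [463.8 163.2  89.8] [ 0.9 -0.5  0.3] 86.1 q [ 0.1   0.45  1.68 -0.    1.01  0.36]
(array([52.8,  0.3,  0.1]), np.float64(0.0027))
```

View pics/7.png

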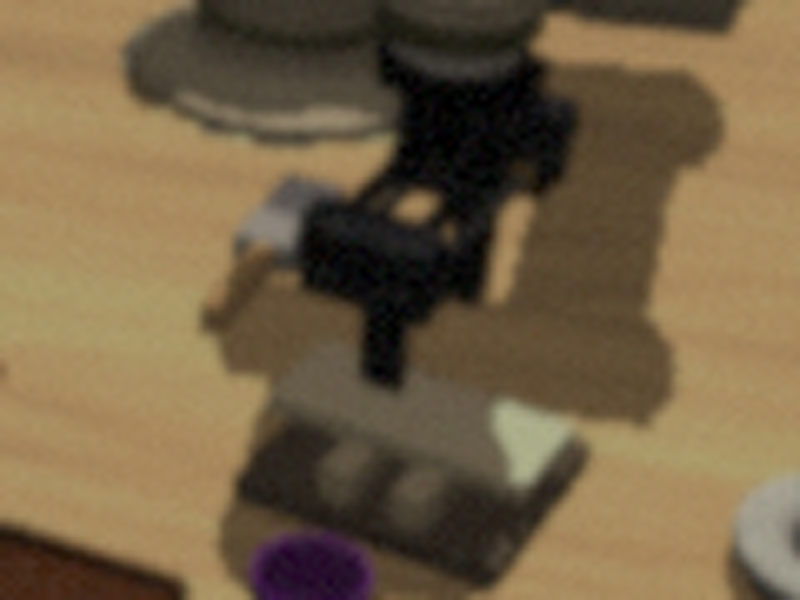

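The fingers straddle the shelf's middle, in line with the gap between the props ((385,375) in the crop). Lowering.

>>> drive_tool --rows '[10,0,0,0,22,0,0,0,33,0,0,0,41,0,0,0,46,0,0,0,49,0,0,0,51,0,0,0,52,0,0,0]'

```text
time: 25.6
tcp_pos: [464.4, 162.1, 38.7]
tcp_rot: [0.212, 1.56, -0.212]
wrist_force: [-1.1, 0.1, 0.8]
grip_width: 86.3
```

>>> drive_tool --rows '[0,0,0,0,0,0,0,0,0,0,0,0,0,0,0,0,0,0,0,0,0,0,0,0,0,0,0,0,0,0,0,0]' --hand 40

```text
time: 26.6
tcp_pos: [464.0, 162.1, 38.7]
tcp_rot: [0.212, 1.561, -0.212]
wrist_force: [-4.9, 0.7, 4.9]
grip_width: 63.7
```

>>> drive_tool --rows '[-1,0,0,0,-3,0,0,0,-6,0,0,0,-10,0,0,0,-15,0,0,0,-20,0,0,0,-25,0,0,0,-28,0,0,0]'

```text
time: 27.6
tcp_pos: [464.4, 162.1, 67.1]
tcp_rot: [0.212, 1.56, -0.212]
wrist_force: [-0.4, 0.3, -2.3]
grip_width: 63.7
```

```bash
python3 go.py 463.8 163.5 100 -15.5;  python3 - <<'E'
from h import *
p,d=vision.grab_frame('scene'); cv2.imwrite('pics/8.png',cv2.resize(p[140:230,240:360],(800,600),interpolation=cv2.INTER_CUBIC)[:,:,::-1])
E
```

```text
27.6 [464.4 162.1  67.1] [-0.4  0.3 -2.3] 63.7 q [0.09 0.49 1.7  0.   0.95 0.36]
(array([-32.9,   1.2,  -0.9]), np.float64(0.0005))
```

View pics/8.png

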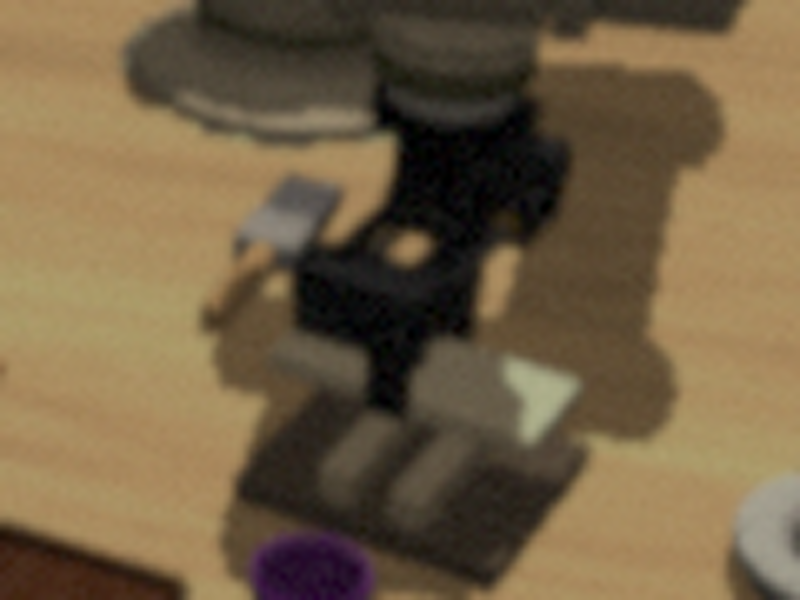

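Shelf is lifted level and the props stayed put. I check from the scene depth whether the grasp is centred along it.

Run:
```python
from h import *
p,d=vision.grab_frame('scene'); P=cloud('scene',d)
m=np.zeros(d.shape,bool); m[180:215,275:335]=1
s=np.array([np.cos(np.radians(74.5)),np.sin(np.radians(74.5))]);n=np.array([s[1],-s[0]])
g=p.astype(int); mm=m&(P[...,2]>68)&(P[...,2]<82)&(g.max(2)>70)
q=P[mm][:,:2]-np.array([464.4,162.1]); a=q@s;b=q@n
print(mm.sum(),np.percentile(a,[0,2,98,100]).round(1),np.percentile(b,[0,2,98,100]).round(1),np.median(P[mm][:,2]))
# corners by pixel of crop (scale 6.667), z=75.4 
for c in [(275,365),(530,447),(580,380),(305,335)]:
    w=ray('scene',240+c[0]/6.667-.45,140+c[1]/6.667-.45,75.4)[:2]-np.array([464.4,162.1]); print(c,(w@s).round(1),(w@n).round(1))
```

```text
367 [-71.7 -67.6  78.1  79. ] [-45.3 -30.2  33.7  35.1] 76.77028448370686
(275, 365) -62.4 40.7
(530, 447) 78.2 36.5
(580, 380) 76.3 -32.7
(305, 335) -62.6 6.8
```

>>> drive_tool --rows '[-8,0,0,0,-20,0,0,0,-32,-10,0,0,-40,-30,5,-0.02,-43,-60,12,-0.04,-43,-95,20,-0.07,-43,-130,30,-0.1,-43,-165,40,-0.13]'

```text
time: 28.7
tcp_pos: [458.6, -9.2, 110.4]
tcp_rot: [0.109, 1.567, -0.109]
wrist_force: [0.9, -0.8, -2.4]
grip_width: 63.6
```

```bash
python3 go.py 464.5 -165.4 90 -2.5
```

```text
28.7 [458.6  -9.2 110.4] [ 0.9 -0.8 -2.4] 63.6 q [-0.28  0.37  1.74 -0.    1.03 -0.14]
(array([  20.5, -153.8,   27.5]), np.float64(-0.0955))
```

>>> drive_tool --rows '[0,-30,5,-0.02,2,-60,10,-0.04,6,-90,16,-0.06,11,-118,21,-0.075,16,-138,25,-0.09,20,-150,27,-0.0955,20,-154,27.5,-0.0955,20,-154,27.5,-0.0955]'

```text
time: 29.7
tcp_pos: [464.5, -163.7, 89.9]
tcp_rot: [0.035, 1.57, -0.035]
wrist_force: [0.4, -0.4, -2.5]
grip_width: 63.6
```

```bash
python3 go.py 464.5 -165.4 25 -2.5
```

```text
29.7 [ 464.5 -163.7   89.9] [ 0.4 -0.4 -2.5] 63.6 q [-0.58  0.45  1.68  0.    1.01 -0.54]
(array([64.9, -1.7,  0. ]), np.float64(-0.001))
```

>>> drive_tool --rows '[10,-0.5,0,0,22,-1,0,0,34,-1.7,0,0,45,-1.7,0,0,54,-1.7,0,0,60,-1.7,0,0,63,-1.7,0,0,65,-1.7,0,0]'

```text
time: 30.7
tcp_pos: [464.7, -165.7, 24.7]
tcp_rot: [0.035, 1.57, -0.035]
wrist_force: [-0.5, 0.5, -2.2]
grip_width: 63.5
```

>>> drive_tool --rows '[0.3,0,0,0,0.6,0,0,0,0.9,0,0,0,1.2,0,0,0,1.5,0,0,0,1.5,0,0,0,1.5,0,0,0,1.5,0,0,0]'

```text
time: 31.7
tcp_pos: [464.6, -165.7, 23.7]
tcp_rot: [0.035, 1.57, -0.035]
wrist_force: [0.1, 1.4, 5.6]
grip_width: 63.4
```

>>> drive_tool --rows '[0,0,0,0,0,0,0,0,0,0,0,0,0,0,0,0,0,0,0,0,0,0,0,0,0,0,0,0,0,0,0,0]' --hand 85

```text
time: 32.7
tcp_pos: [464.5, -165.6, 23.2]
tcp_rot: [0.035, 1.57, -0.035]
wrist_force: [-1.2, -1.3, -0.5]
grip_width: 84.9
```

>>> drive_tool --rows '[-8,0,0,0,-20,0,0,0,-40,0,0,0,-60,0,0,0,-80,0,0,0,-95,0,0,0,-100,0,0,0,-100,0,0,0]'

```text
time: 33.7
tcp_pos: [464.5, -165.6, 123.4]
tcp_rot: [0.035, 1.57, -0.035]
wrist_force: [0.3, 0.2, 0.7]
grip_width: 85.1
```

```bash
python3 go.py 464 163 100 75;  python3 - <<'E'
from h import *
p,d=vision.grab_frame('scene'); P=cloud('scene',d); cv2.imwrite('pics/9.png',cv2.resize(p[150:240,140:260],(800,600),interpolation=cv2.INTER_CUBIC)[:,:,::-1])
p,d=vision.grab_frame('top'); np.savez('top9.npz',p=p,d=d);cv2.imwrite('pics/9t.png',cv2.resize(p[170:260,150:270],(800,600),interpolation=cv2.INTER_CUBIC)[:,:,::-1])
E
```

```text
33.7 [ 464.5 -165.6  123.4] [0.3 0.2 0.7] 85.1 q [-0.58  0.41  1.63  0.    1.1  -0.54]
(array([ 23.3, 328.3, -15.2]), np.float64(-1.3535))
```

View pics/9.png

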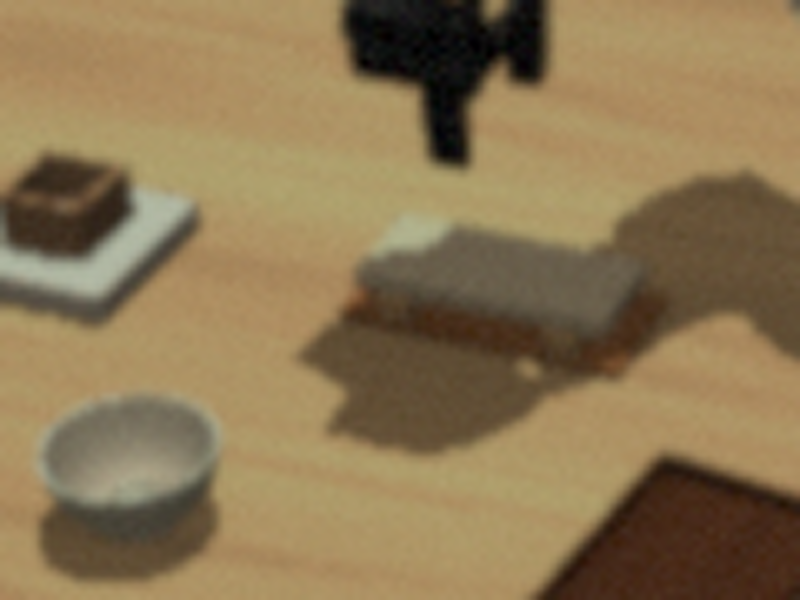

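View pics/9t.png

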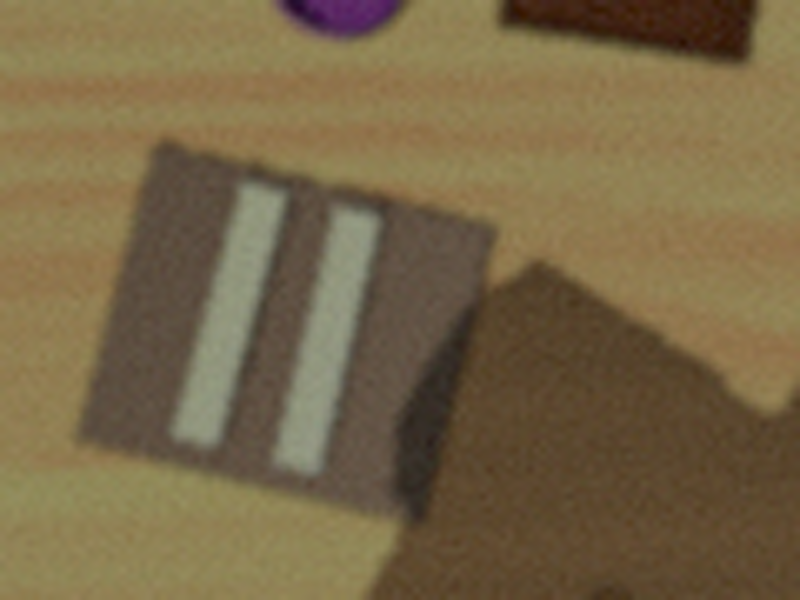

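Run:
```python
from m import *
a=np.load('top9.npz');p=a['p'];hsv=cv2.cvtColor(p,cv2.COLOR_RGB2HSV).astype(int);sat,val=hsv[...,1],hsv[...,2]
mk=(val>108)
for box in [(172,193,194,240),(189,197,209,243)]:
    m=blob(mk,box); q=rectW(m,35); print(m.sum(),np.round(q[0],1),np.round(q[1],1),q[2])
```

```text
288 [472.1 185.5] [ 20.9 108.7] 74.23633575439453
293 [460.4 145.5] [ 21.2 110.6] 76.32915496826172
```

The bare props measure (472,185.5) and (460.4,145.5), 41.7 mm apart and each about 109 x 21 mm, which matches the description. The shelf lies across both battens.

>>> drive_tool --rows '[0,25,-1,-0.17,0,65,-3,-0.34,0,110,-5,-0.51,0,160,-7,-0.68,0,210,-9,-0.85,0,255,-11,-1.02,5,295,-13,-1.19,10,328,-15,-1.353]' --hand 86

```text
time: 34.8
tcp_pos: [463.7, 164.2, 112.5]
tcp_rot: [-1.018, 1.32, 1.019]
wrist_force: [1.0, 0.3, -0.4]
grip_width: 86.1
```

```bash
python3 go.py 466.3 165.5 60 75.2
```

```text
34.8 [463.7 164.2 112.5] [ 1.   0.3 -0.4] 86.1 q [ 0.1   0.42  1.65  0.    1.07 -1.22]
(array([52.5, -2.2,  1.9]), np.float64(0.0022))
```

>>> drive_tool --rows '[10,-1,1,0,22,-2,2,0.002,34,-2.2,2,0.002,44,-2.2,2,0.002,50,-2.2,2,0.002,52,-2.2,2,0.002,52,-2.2,2,0.002,52,-2.2,2,0.002]'

```text
time: 35.8
tcp_pos: [466.9, 164.1, 61.4]
tcp_rot: [-1.013, 1.322, 1.012]
wrist_force: [-0.2, -0.6, 0.5]
grip_width: 86.2
```

```bash
python3 go.py 466.3 165.5 18.5 75.2;  python3 - <<'E'
from h import *
p,d=vision.grab_frame('scene'); cv2.imwrite('pics/10.png',cv2.resize(p[140:230,240:360],(800,600),interpolation=cv2.INTER_CUBIC)[:,:,::-1])
E
```

```text
35.8 [466.9 164.1  61.4] [-0.2 -0.6  0.5] 86.2 q [ 0.1   0.5   1.7   0.    0.94 -1.21]
(array([42.9,  1. ,  1.2]), np.float64(-0.006))
```

View pics/10.png

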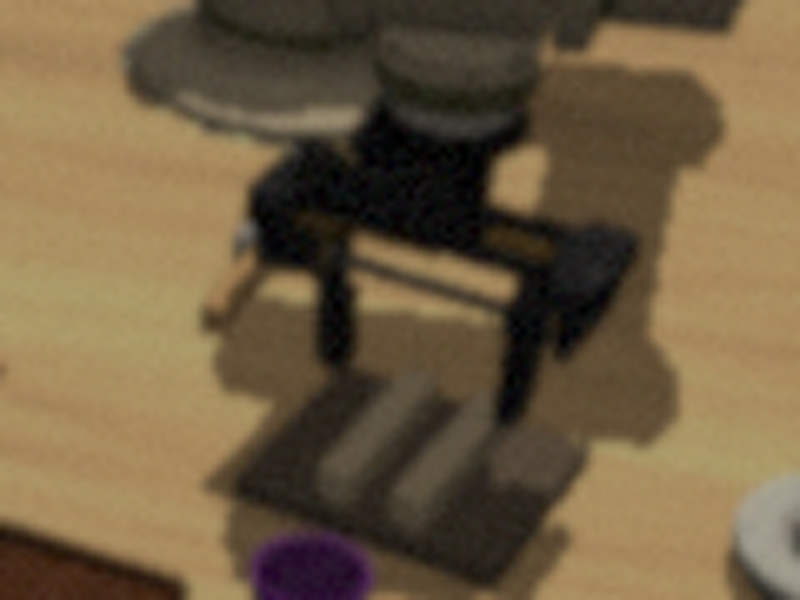

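Fingers at (335,360) and (512,415) straddle both props. Lowering.

>>> drive_tool --rows '[8,0.5,1,0,18,1,1,0,27,1,1,-0.003,34,1,1,-0.003,38,1,1,-0.003,41,1,1,-0.003,42.5,1,1,-0.003,43,1,1,-0.003]'

```text
time: 36.85
tcp_pos: [466.1, 165.3, 18.2]
tcp_rot: [-1.015, 1.321, 1.014]
wrist_force: [-0.7, -0.2, -0.4]
grip_width: 85.8
```

>>> drive_tool --rows '[0,0,0,0,0,0,0,0,0,0,0,0,0,0,0,0,0,0,0,0,0,0,0,0,0,0,0,0,0,0,0,0]' --hand 25

```text
time: 37.85
tcp_pos: [466.1, 165.3, 18.2]
tcp_rot: [-1.015, 1.321, 1.015]
wrist_force: [-0.6, 0.1, 1.4]
grip_width: 39.9
```

>>> drive_tool --rows '[0,0,0,0,0,0,0,0,0,0,0,0,0,0,0,0,0,0,0,0,0,0,0,0,0,0,0,0,0,0,0,0]'

```text
time: 38.85
tcp_pos: [466.1, 165.3, 18.2]
tcp_rot: [-1.015, 1.321, 1.015]
wrist_force: [-0.2, 1.2, 1.3]
grip_width: 39.9
```

Width is 39.9 mm, so both props are together. Lifting slowly.

>>> drive_tool --rows '[-1,0,0,0,-3,0,0,0,-6,0,0,0,-10,0,0,0,-16,0,0,0,-23,0,0,0,-30,0,0,0,-35,0,0,0]'

```text
time: 39.85
tcp_pos: [466.2, 165.3, 53.7]
tcp_rot: [-1.015, 1.321, 1.014]
wrist_force: [-0.1, -0.5, -1.9]
grip_width: 40.0
```

```bash
python3 go.py 658.4 6.7 90 79.4;  python3 - <<'E'
from h import *
p,d=vision.grab_frame('scene'); cv2.imwrite('pics/11.png',cv2.resize(p[140:230,240:360],(800,600),interpolation=cv2.INTER_CUBIC)[:,:,::-1])
E
```

```text
39.85 [466.2 165.3  53.7] [-0.1 -0.5 -1.9] 40.0 q [ 0.1   0.51  1.71  0.    0.92 -1.21]
(array([ -36.2, -226.7, -103.6]), np.float64(-0.0762))
```

View pics/11.png

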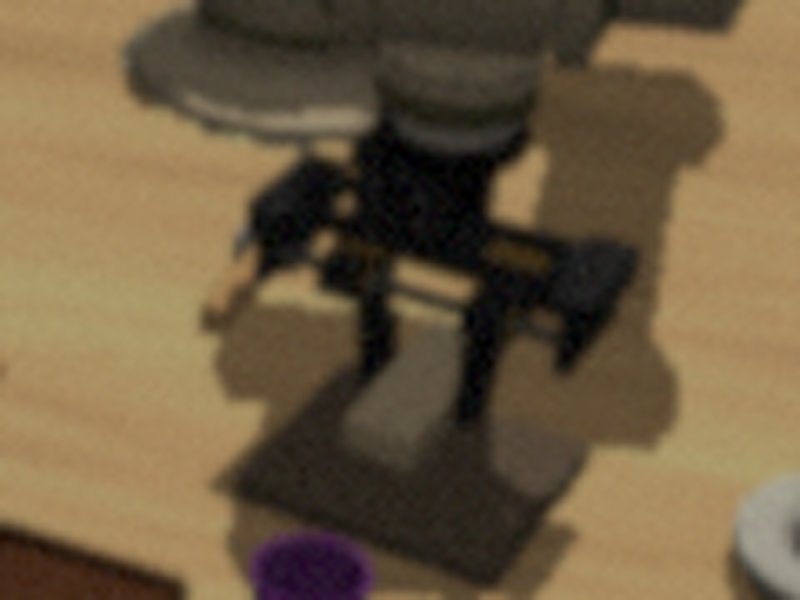

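Both props hang level side by side in the jaws (crop (410,400)). Carrying them to the tray.

>>> drive_tool --rows '[-10,0,0,0,-25,0,0,0,-40,-5,-3,0,-52,-20,-10,-0.01,-60,-45,-21,-0.02,-60,-75,-34,-0.03,-60,-105,-48,-0.035,-60,-135,-62,-0.045]'

```text
time: 40.9
tcp_pos: [581.1, 69.8, 113.5]
tcp_rot: [-1.048, 1.304, 1.049]
wrist_force: [-0.3, 0.1, -1.9]
grip_width: 39.7
```

```bash
python3 go.py 658.4 6.7 80 79.4
```

```text
40.9 [581.1  69.8 113.5] [-0.3  0.1 -1.9] 39.7 q [-0.08  0.56  1.38  0.    1.2  -1.44]
(array([ 33.5, -89. , -45.1]), np.float64(-0.031))
```

>>> drive_tool --rows '[0,-18,-9,-0.01,4,-36,-18,-0.015,10,-54,-27,-0.02,18,-70,-36,-0.025,25,-81,-41,-0.031,31,-87,-44,-0.031,33.5,-89,-45,-0.031,33.5,-89,-45,-0.031]'

```text
time: 41.9
tcp_pos: [657.5, 7.7, 79.6]
tcp_rot: [-1.071, 1.291, 1.072]
wrist_force: [0.2, -0.5, -1.9]
grip_width: 39.7
```

```bash
python3 go.py 658.4 6.7 10 79.4;  python3 - <<'E'
from h import *
p,d=vision.grab_frame('scene'); q,_=vision.grab_frame('top'); cv2.imwrite('pics/12.png',np.hstack([cv2.resize(p[180:270,190:310],(400,300))[:,:,::-1],cv2.resize(q[100:220,170:330],(400,300))[:,:,::-1]]))
E
```

```text
41.9 [657.5   7.7  79.6] [ 0.2 -0.5 -1.9] 39.7 q [-0.17  0.7   1.19  0.    1.25 -1.55]
(array([69.6, -1.1, -0.9]), np.float64(-0.0001))
```

View pics/12.png

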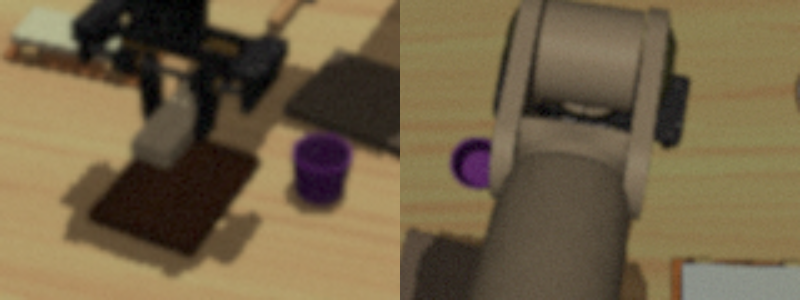

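>>> drive_tool --rows '[12,-1,-1,0,26,-1,-1,0,40,-1,-1,0,52,-1,-1,0,60,-1,-1,0,65,-1,-1,0,68,-1,-1,0,69,-1,-1,0]'

```text
time: 43.0
tcp_pos: [658.6, 6.3, 10.7]
tcp_rot: [-1.072, 1.291, 1.071]
wrist_force: [0.4, -0.3, -1.1]
grip_width: 39.5
```

>>> drive_tool --rows '[0.3,0,0,0,0.6,0,0,0,0.9,0,0,0,1.2,0,0,0,1.5,0,0,0,1.5,0,0,0,1.5,0,0,0,1.5,0,0,0]'

```text
time: 44.0
tcp_pos: [658.6, 6.3, 9.1]
tcp_rot: [-1.072, 1.291, 1.072]
wrist_force: [-0.1, 0.7, -2.6]
grip_width: 40.0
```

>>> drive_tool --rows '[0.3,0,0,0,0.6,0,0,0,0.9,0,0,0,1.2,0,0,0,1.2,0,0,0,1.2,0,0,0,1.2,0,0,0,1.2,0,0,0]'

```text
time: 45.0
tcp_pos: [658.6, 6.3, 8.2]
tcp_rot: [-1.072, 1.291, 1.072]
wrist_force: [-2.6, -0.7, 4.7]
grip_width: 40.1
```

Contact. Open only to 54 mm so the fingers stay inside the tray, then rise.

>>> drive_tool --rows '[0,0,0,0,0,0,0,0,0,0,0,0,0,0,0,0,0,0,0,0,0,0,0,0,0,0,0,0,0,0,0,0]' --hand 54

```text
time: 46.0
tcp_pos: [658.6, 6.4, 8.0]
tcp_rot: [-1.072, 1.291, 1.072]
wrist_force: [-0.2, 2.2, -0.1]
grip_width: 53.7
```

>>> drive_tool --rows '[-5,0,0,0,-15,0,0,0,-30,0,0,0,-55,0,0,0,-80,0,0,0,-110,0,0,0,-130,0,0,0,-135,0,0,0]'

```text
time: 47.0
tcp_pos: [659.0, 6.3, 145.2]
tcp_rot: [-1.073, 1.289, 1.069]
wrist_force: [-0.0, 0.8, -0.1]
grip_width: 54.0
```

```bash
python3 go.py 420 -130 220 60
```

```text
47.0 [659.    6.3 145.2] [-0.   0.8 -0.1] 54.0 q [-0.17  0.64  1.11  0.    1.38 -1.56]
(array([ -75.5,  209.6, -178. ]), np.float64(0.3384))
```

```bash
python3 go.py 340 10 240 79.4
```

```text
47.0 [659.    6.3 145.2] [-0.   0.8 -0.1] 54.0 q [-0.17  0.64  1.11  0.    1.38 -1.56]
(array([-95.8, 313.9, -55.1]), np.float64(-0.0002))
```

>>> drive_tool --rows '[-15,20,-3,0,-30,60,-10,0,-45,105,-18,0,-60,150,-26,0,-75,200,-35,0,-85,250,-44,0,-96,295,-52,0,-96,314,-55,0]'

```text
time: 48.0
tcp_pos: [337.8, 10.4, 239.4]
tcp_rot: [-1.072, 1.291, 1.071]
wrist_force: [-0.1, 0.3, -0.1]
grip_width: 54.2
```

Run:
```python
from m import *
p,d=vision.grab_frame('top'); s,_=vision.grab_frame('scene'); cv2.imwrite('pics/13.png',np.hstack([cv2.resize(p[100:250,80:440],(480,200)),cv2.resize(s[150:260,110:400],(320,200))])[:,:,::-1])
cv2.imwrite('pics/14.png',np.hstack([cv2.resize(p[115:190,215:285],(390,420),interpolation=cv2.INTER_CUBIC),cv2.resize(p[195:245,265:345],(400,420),interpolation=cv2.INTER_CUBIC)])[:,:,::-1])
P=cloud('top',d)
hsv=cv2.cvtColor(p,cv2.COLOR_RGB2HSV).astype(int);sat,val=hsv[...,1],hsv[...,2]
def show(n,m,z): q=rectW(m,z); print(n,m.sum(),np.round(q[0],1),np.round(q[1],1),round(q[2],1))
show('bat',blob((sat<50)&(val>90)|(sat<110)&(val>0)&0,(370,180,430,235)),20)
show('tray',blob((val<85)&(sat>130),(220,115,280,185)),14)
show('props',blob((sat<90)&(val>80),(225,120,270,180)),25)
show('shelf',blob((sat<50)&(val>80),(270,190,345,245)),32)
for nm,(a,b,c,e),lo,hi in [('cup',(90,185,140,245),66,82),('dish',(378,185,425,235),48,62),('shelf',(270,190,345,245),26,40)]:
    f=P[b:e,a:c]; k=(f[...,2]>lo)&(f[...,2]<hi); q=f[k][:,:2].astype(np.float32); r=cv2.minAreaRect(q); print(nm,k.sum(),np.round(r[0],1),np.round(r[1],1),round(r[2],1))
```

```text
bat 995 [ 485.9 -421.7] [107.2 110.3] 87.1
tray 1200 [658.1   6.6] [107.2 148.4] 80.0
props 590 [659.1   6.6] [ 43.3 113.2] 79.2
shelf 1221 [ 465.2 -161.9] [145.8  64.3] 87.2
cup 118 [480.7 390.4] [57.7 56.1] 89.1
dish 158 [ 485.7 -419.1] [55.3 52.5] 88.8
shelf 1225 [ 463.9 -163. ] [150.5  64. ] 87.0
```

View pics/13.png

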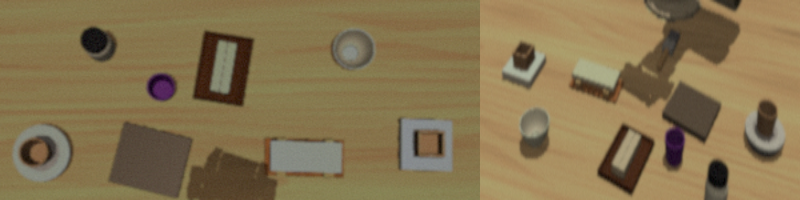

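View pics/14.png

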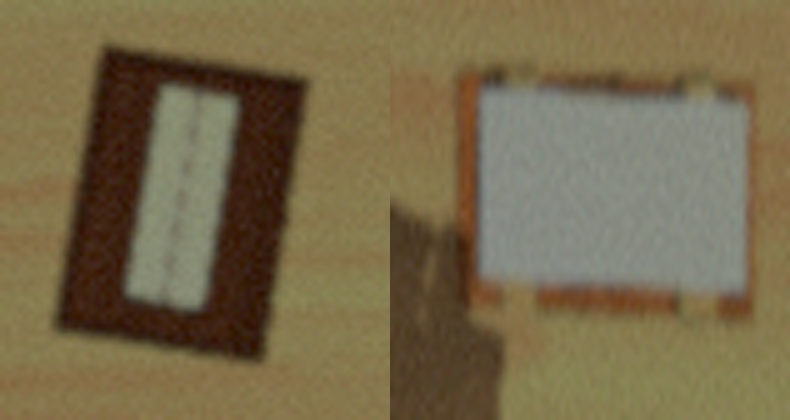

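Everything is in place. The props lie side by side in the tray (left panel (180,200)), the shelf is across the battens, and the cup and dish are centred and upright. All are within about 3 mm of the middle of their places.

```bash
python3 -c "
from h import *
print(ticket.finish_job())"
```

```text
the job is handed in; nothing more can be done
None
```

The kiln stack is apart and everything is put away. I handed the job in at about 48 s of the 122 s allowed, and no verdict was reported.

The order was cup to wheel, dish to bat, shelf across the battens, then both props in one grasp (39.9 mm opening) into the tray. Nothing was dropped or tipped. The highest wrist force I read was about 7 N, at the touch-downs.

Last top-camera check, just before handing in (x, y in mm):

| Thing | Measured centre | Place centre | Notes |
|---|---|---|---|
| Cup | (480.7, 390.4) | wheel (482.5, 389) | about 2 mm off |
| Dish | (485.7, -419.1) | bat (485.9, -421.7), earlier (485.8, -419.2) | under 3 mm off |
| Shelf | (463.9, -163.0) by depth, (465.2, -161.9) by colour | rest (464.6, -162) | the two differ by under 2 mm; lengthwise at 87° |
| Props, as a pair | (659.1, 6.6) | tray (658.1, 6.6) | touching side by side; angle within about 1° of the tray |

No check failed. The shelf was gripped about 3 mm off its middle lengthwise, and I corrected for that when setting it down. The measured arm position was sometimes 1–3 mm off the commanded one, well inside the tolerances.

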